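# Fit the brake lever on the turntable's splined shaft and set the brake

## Robot

A 7-joint arm with a two-finger parallel gripper is mounted at the origin on the work surface. World frame = base frame: x ahead of the robot, y to its left, z up, the work surface at z = 0. Lengths are in m, angles in rad, forces in N, time in s.
With the tool pointing down it reaches from about 0.35 to 0.9 m from the base axis. Payload 19.9 kg.
Tool frame: the origin (TCP) lies at the very end of the fingers, on their centre line; the grasp point (between the pads) lies 19 mm behind it; x points along the fingers, z is the direction in which the jaws open and shut, and the axes are right-handed (so a half turn about x gives the same grasp; the last joint's range is limited). The gripper opens to 85 mm and grips with 20 to 120 N. Pads are 22 mm wide; open, the fingers measure 114 mm over their backs; the gripper's body (76 mm by 85 mm) begins 54 mm behind the grasp point. The pads swing forward as they close: fully open they stand 13 mm farther back than shut.
Start: joints at [1.139, 0.417, -0.01, 1.614, 0.005, 1.111, -0.053], TCP at [0.238, -0.578, 0.231] pointing down, gripper open.
Joint ranges: [-2.81, 2.81], [-0.39, 2.02], [-1.27, 1.25], [0.06, 2.57], [-1.19, 4.33], [0.19, 2], [-2.82, 2.82]. Speed limits (rad/s): [1.89, 1.89, 2.39, 2.39, 3.01, 3.01, 3.01].

## Interface

Orientations are given as a unit quaternion [x, y, z, w].
In Python, from cell import arm, imaging gives the robot as it stands. The module is installed in compiled form; this text tells all that it offers.
- The arm moves only by the tool arm_command, never from a script. Its argument "moves" is a list that holds one entry, the list of rows, each a list of 7 numbers: the shift along the tool's x, y, z in mm, then the turn, a rotation vector about the tool's x, y, z in rad, then the closure in counts, from 0 (fully open) to 255 (shut). In form: [[[x, y, z, ax, ay, az, fingers], ...]]. A call has 1 to 12 rows; each row shifts and turns the commanded pose from where the row before left it, along the tool's axes as they then stand; what a row does not reach is not made up. A row lasts 1/8 s, in which the tool goes at most 62.5 mm and 10.7 degrees, less where a joint would pass 70% of its speed; a pose out of reach is approached as far as the arm can. A call with a gripper value outside its range is refused whole. The fingers move at their own pace and stop on an object; "force" is the grip in N (left out, the last holds). Time passes only in rows, so rows that do not move let the fingers close. It gives the time, the measured TCP pose, the force and the opening at its end, in the units of the state.
- arm.state(): the state, without advancing time (a new reading comes with each control period).
- imaging.capture(name): name is "scene" or "side" or "wrist"; returns the picture (420x560x3 uint8, red, green, blue); there is no depth.
- imaging.camera_params(name): a dict with "camera_matrix" (3x3 intrinsics, pixels), "camera_from_world" (4x4, takes a point from world to camera coordinates). Camera axes: x right, y down, z forward; pixel columns grow to the right and rows downward; lengths in m; the calibration is good to about 2 mm. The wrist camera is an equidistant fisheye: a pixel r from the principal point sees the ray r / f radians off the axis. A picture is of the moment at which its call begins: read the wrist's pose just before it. camera_params takes no time and is no camera call; for the wrist camera it gives the pose at the moment of the call.
- arm.job_done(): hands the job in, once; it reports no verdict.
The state is a dict: "clock": time; "joint_positions": joint angles; "dq": joint speeds; "joint_efforts": joint torques, N m; "eef_pos": TCP position; "tcp_rot": TCP orientation; "wrist_force": force on the tool from outside, world axes, zero at the start; "torque": the same for the moment, N m; "opening": finger opening in m.
Only numpy, scipy, OpenCV 4.12 (cv2) and the standard library are available. Lean on these libraries where they do the work, as an engineer would, in place of code of your own. Each camera call takes 0.05 s, during which the arm holds its last target.

## Task

Fit the loose brake lever fully home on the turntable's upright splined brake shaft, pressing only lightly while you turn it to find where the splines match, and on the tooth from which its anticlockwise swing (seen from above) ends with the handle pointing straight away from the wheel head. Then swing it anticlockwise to the stop to set the brake, let go and leave it there. Leave the pots and the other things on the bench where they are.

Things in the scene. Friction and masses are not known exactly. Their poses are not given: they have to be found in the camera images.
- lever_hub (a point): Loose steel brake lever, about 0.4 kg, lying flat, right way up. Point: centre of its square hub (44 x 44 mm, 40 mm tall), 20 mm above the flat underside. Local z up along the bore, local x from hub to handle. Pinch the hub across local y (44 mm, flat faces, free over the full height). The arm (20 mm wide, 10 mm thick, flush with the underside) leaves along +x
- lever: The same lever; origin on the bore's axis at the underside. The bore goes right through the hub: core about 18.2 mm across, with four slots in a cross along local x and y, each 8.8 mm wide and reaching 16 mm from the axis
- lever_handle (a point): Centre of the lever's upright black handle, 22 mm across: 120 mm from the hub's axis along local x, 36 mm above the lever's underside; its top is 59 mm above the underside
- collar (a point): Turntable's brake shaft: point on its axis at the top of the fixed round steel collar (56 mm across, 100 mm above the bench). Fully home, the hub's underside sits on it (hub centre 20 mm above this point). Local z up, local -y to the wheel head, local +y straight away from it. Keep the force between lever and turntable under 40 N until the splines have entered the bore: touch down slowly, at 10 mm/s or less
- shaft_top (a point): Top of the upright steel shaft on its axis, 38 mm above the collar. Four splines in a cross (7 mm wide, tips 15 mm from the axis) reach 24 mm above the collar; above them a plain round 17 mm neck to 31 mm and a cone to 38 mm (9 mm across). A lever that does not match the splines stops with its underside 24 mm above the collar. Play 0.9 mm a side of each spline, about 0.06 rad either way
- turntable: Fixed turntable; origin on the bench under the shaft; axes as the collar's, they do not show the shaft's turn. The shaft turns stiffly (0.6 N m, stays put) from brake off to a stop 1.57 rad anticlockwise from above. It starts 0.05 to 1.15 rad past brake off: not measured. On the right tooth the lever points that far anticlockwise from local +x when fitted, and along local +y at the stop
- wheel_head (a point): Centre of the top of the wheel head, a fixed round metal plate 220 mm across, 190 mm from the shaft, 85 mm above the bench
- vase: Unfired dark clay vase, 84 mm across, 110 mm tall, standing on the wheel head; origin under its centre. Leave alone
- bowl: Fired clay bowl, 110 mm across, 50 mm tall; origin under its centre. Leave alone
- mug: Fired clay beaker, 76 mm across, 85 mm tall; origin under its centre. Leave alone
- jar: Glass jar with a white cap, 64 mm across, 80 mm tall; origin under its centre. Leave alone
- spanner: Steel spanner lying flat, 170 mm long along its local x. Leave alone
- rib: Flat wooden potter's rib, 110 x 55 x 8 mm. Leave alone
- ring: Loose steel ring, 60 mm across, 36 mm hole, 14 mm tall, lying flat. Leave alone
Things that resemble listed ones, but are neither listed nor needed, are in the scene too. Several things look just like the lever: the one meant starts farthest to the robot's left.

How it is judged:
By the outcome, as a careful person would: the job done as asked, in the order asked, and still so for the second after the job is handed in, with the robot touching nothing.
It also fails if it takes over 72 s, if anything falls off the work surface, if the arm or the gripper's body presses on something with over 40 N, if the wrist force passes 120 N, or if a joint passes its speed limit or range.

## Working session

There is one attempt and no reset: what is moved stays moved. The work goes in short steps, Python scripts to look and compute and a tool call to move; the robot and the scene stay as the last step left them, time stands still between calls to the robot, and variables do not carry over. Pictures are saved under pics/ and viewed, and the job is handed in when it is done.

Besides the shell and the picture viewer there is one more tool, called after ">>>" by a JSON object that holds its "method" and its "body", one argument or row to a line. arm_command: Moves the arm, as the interface text tells. Its arguments: {"type":"object","properties":{"moves":{"type":"array"},"force":{"type":"number"}},"required":["moves"]}

```bash
mkdir -p pics; python3 - <<'E'
from cell import arm, imaging
import cv2,numpy as np
for n in ("scene","side","wrist"):
    p=imaging.camera_params(n); im=imaging.capture(n)
    cv2.imwrite(f"pics/{n}0.png",im[:,:,::-1])
    print(n,p["camera_matrix"].tolist(),np.round(p["camera_from_world"],4).tolist())
print(arm.state())
E
```

```text
scene [[394.01983634066255, 0.0, 277.88393985445276], [0.0, 394.01983634066255, 208.59264830898823], [0.0, 0.0, 1.0]] [[0.6956, 0.7184, -0.0108, -0.4209], [0.5147, -0.5087, -0.6901, -0.1819], [-0.5013, 0.4745, -0.7236, 1.2254], [0.0, 0.0, 0.0, 1.0]]
side [[455.8392506196237, 0.0, 278.2762337074229], [0.0, 455.8392506196237, 207.09685936724415], [0.0, 0.0, 1.0]] [[-0.781, -0.6245, -0.0095, 0.463], [-0.3374, 0.4347, -0.835, 0.2427], [0.5256, -0.6489, -0.5502, 1.1925], [0.0, 0.0, 0.0, 1.0]]
wrist [[325.19226210127806, 0.0, 279.37961442389246], [0.0, 325.19226210127806, 206.78377035564702], [0.0, 0.0, 1.0]] [[0.3808, -0.9246, -0.001, -0.6255], [-0.8836, -0.3642, 0.2943, -0.038], [-0.2725, -0.1112, -0.9557, 0.3795], [0.0, 0.0, 0.0, 1.0]]
{'clock': 0.15, 'joint_positions': array([ 1.13851341,  0.41789772, -0.01029616,  1.61399677,  0.00472676,
        1.1107341 , -0.05300152]), 'dq': array([-1.97628829e-05, -4.69617222e-03,  1.48888218e-03, -1.92964061e-04,
       -1.50565626e-03, -5.89088262e-04, -1.15281079e-03]), 'joint_efforts': array([-1.82114592e-03, -8.64749479e+01,  6.78247456e-01, -4.35060382e+01,
        1.91536878e-02,  5.72821751e-03, -2.05932870e-04]), 'eef_pos': array([ 0.23795339, -0.57764604,  0.23078249]), 'tcp_rot': array([ 0.39357355,  0.58788066, -0.3932407 ,  0.58724606]), 'wrist_force': array([0.68765716, 0.08911063, 0.91635967]), 'torque': array([ 0.06491029, -0.00099865,  0.05717804]), 'opening': 0.08551809868794621}
```

View pics/scene0.png

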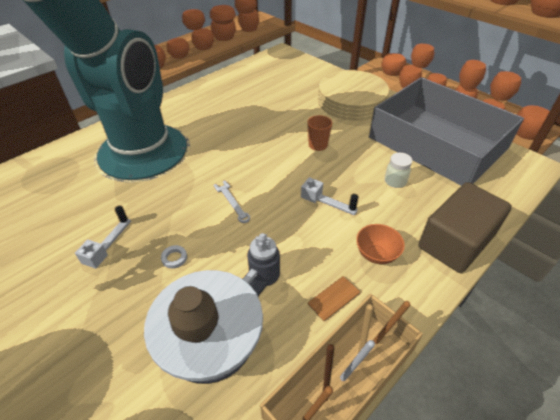

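View pics/side0.png

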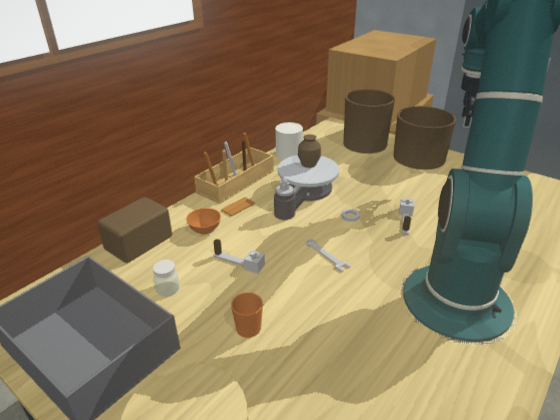

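View pics/wrist0.png

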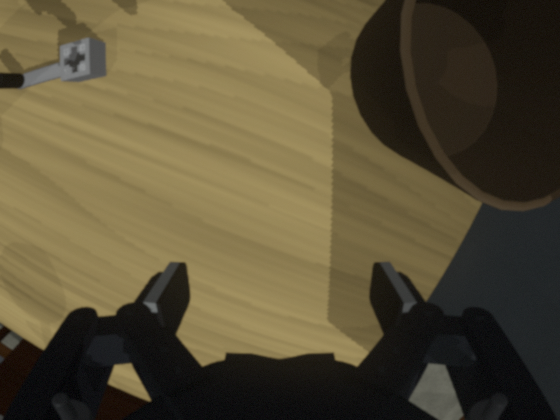

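Scene shows two candidate levers: A has its hub at (92,253) and handle at (122,214); B has its hub at (313,190) and handle at (353,202). The shaft is at (263,243). I'll measure all of these and crop in close.

```bash
cat > h.py <<'E'
import numpy as np,cv2
from cell import arm, imaging
def ray(name,px,p=None):
    p=p or imaging.camera_params(name); K=p["camera_matrix"];T=np.array(p["camera_from_world"])
    a=(px[0]-K[0,2])/K[0,0]; b=(px[1]-K[1,2])/K[1,1]
    if name=="wrist":
        r=np.hypot(a,b); d=np.array([a/r*np.sin(r),b/r*np.sin(r),np.cos(r)]) if r>1e-9 else np.array([0,0,1.])
    else: d=np.array([a,b,1.])
    R=T[:3,:3]; return -R.T@T[:3,3], R.T@d
def plane(name,px,z,p=None):
    o,d=ray(name,px,p); return o+d*(z-o[2])/d[2]
def proj(name,X,p=None):
    p=p or imaging.camera_params(name); K=p["camera_matrix"];T=np.array(p["camera_from_world"])
    c=T[:3,:3]@np.array(X)+T[:3,3]
    if name=="wrist":
        r=np.hypot(c[0],c[1]); th=np.arctan2(r,c[2]); u=c[:2]/r*th
    else: u=c[:2]/c[2]
    return np.array([K[0,0]*u[0]+K[0,2],K[1,1]*u[1]+K[1,2]])
def crop(im,x,y,w,h,s,name):
    c=im[max(0,y):y+h,max(0,x):x+w]; cv2.imwrite("pics/"+name,cv2.resize(c,None,fx=s,fy=s,interpolation=cv2.INTER_CUBIC))
E
python3 - <<'E'
from h import *
np.set_printoptions(precision=4,suppress=True)
for n,px,z,t in [("scene",(92,248),.04,"A hub"),("scene",(121,209),.059,"A handle"),("scene",(313,186),.04,"B hub"),("scene",(353,197),.059,"B handle"),("side",(407,203),.04,"A hub"),("side",(406,218),.059,"A handle"),("side",(255,256),.04,"B hub"),("side",(217,241),.059,"Bhand"),
 ("scene",(263,238),.138,"shaft"),("side",(285,184),.138,"shaft"),("scene",(204,322),.085,"wheel"),("side",(308,171),.085,"wheel"),("wrist",(74,60),.04,"A hub")]:
    print(t,n,plane(n,px,z)[:2])
s=cv2.imread("pics/scene0.png");d=cv2.imread("pics/side0.png");w=cv2.imread("pics/wrist0.png")
crop(s,60,190,100,90,6,"c1.png");crop(s,130,210,160,170,4,"c2.png");crop(d,250,130,180,110,4,"c3.png");crop(w,0,20,130,90,6,"c4.png")
E
```

```text
A hub scene [ 0.2928 -0.2945]
A handle scene [ 0.2472 -0.1895]
B hub scene [0.5103 0.2222]
B handle scene [0.6211 0.2479]
A hub side [ 0.2817 -0.294 ]
A handle side [ 0.2361 -0.1845]
B hub side [0.4983 0.223 ]
Bhand side [0.6136 0.2564]
shaft scene [ 0.6101 -0.0447]
shaft side [ 0.575  -0.0134]
wheel scene [ 0.6478 -0.2305]
wheel side [ 0.6217 -0.205 ]
A hub wrist [ 0.2866 -0.3021]
```

View pics/c1.png

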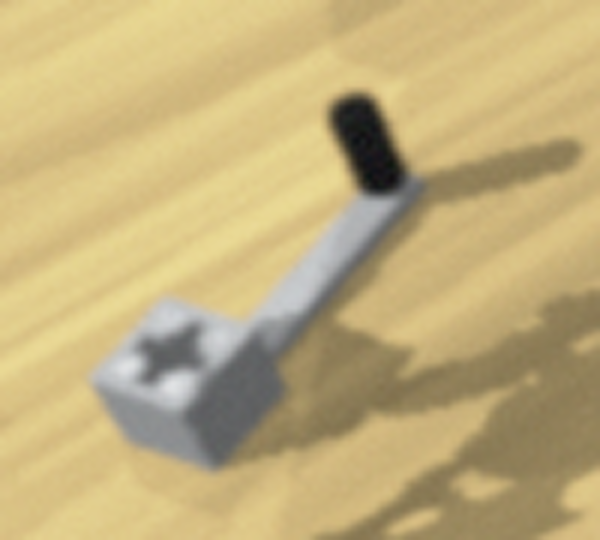

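View pics/c2.png

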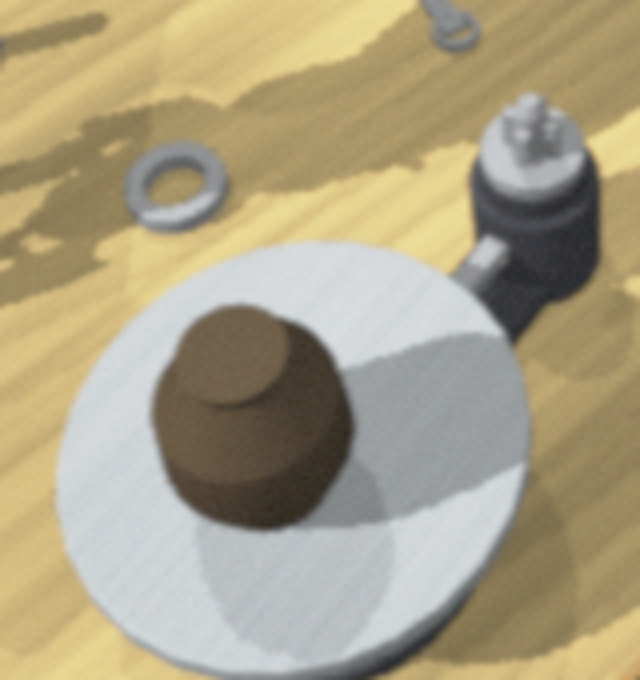

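View pics/c3.png

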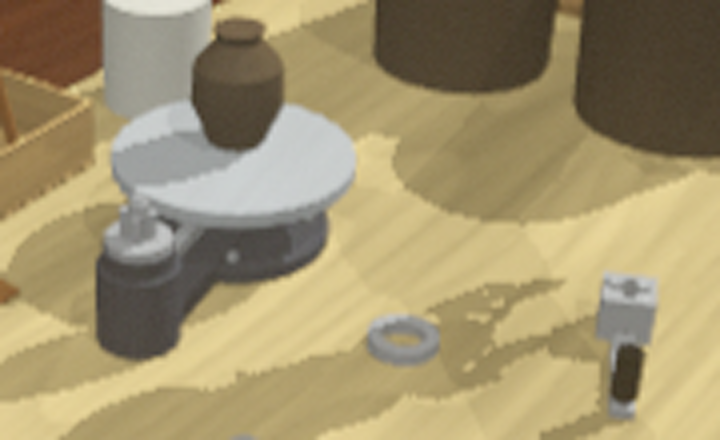

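View pics/c4.png

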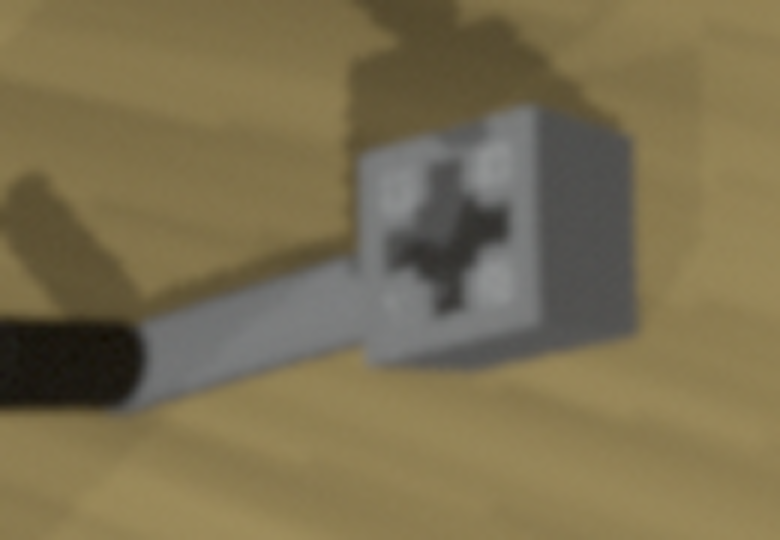

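```bash
python3 - <<'E'
from h import *
from scipy.spatial.transform import Rotation as R
np.set_printoptions(precision=4,suppress=True)
s=cv2.imread("pics/scene0.png");d=cv2.imread("pics/side0.png")
st=arm.state(); M=R.from_quat(st["tcp_rot"]).as_matrix(); print(M)
T=imaging.camera_params("wrist")["camera_from_world"]; o=-T[:3,:3].T@T[:3,3]
print("cam in tool",M.T@(o-st["eef_pos"]),"axis",M.T@T[2,:3])
a=cv2.resize(s[165:225,285:375],None,fx=6,fy=6,interpolation=2);b=cv2.resize(d[225:285,200:290],None,fx=6,fy=6,interpolation=2)
cv2.imwrite("pics/c5.png",np.vstack([a[:300],b[:300]]))
def tri(p1,p2):
    o1,d1=ray("scene",p1);o2,d2=ray("side",p2);d1/=np.linalg.norm(d1);d2/=np.linalg.norm(d2)
    t=np.linalg.lstsq(np.c_[d1,-d2],o2-o1,rcond=None)[0]; a=o1+t[0]*d1;b=o2+t[1]*d2; return (a+b)/2,np.linalg.norm(a-b)
print("shaft top",tri((263,234),(285,180)))
E
```

```text
[[-0.0005  0.9246  0.3809]
 [ 0.0009  0.3809 -0.9246]
 [-1.     -0.0001 -0.001 ]]
cam in tool [-0.1426  0.0753  0.0011] axis [ 0.9557 -0.2942  0.0001]
shaft top (array([ 0.597 , -0.0369,  0.1334]), np.float64(0.005920971037089865))
```

View pics/c5.png

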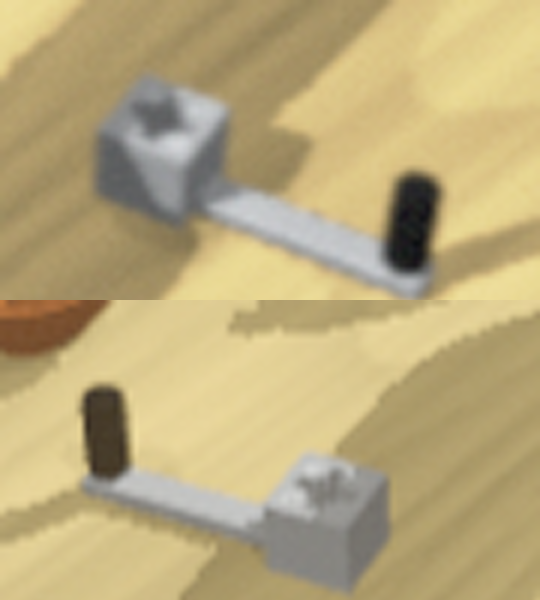

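Two levers match, A (y≈-0.29) and B (y≈+0.22). B is the one farthest to the robot's left, and the crop shows it upright with its cross bore and black handle. Next I'll look at the shaft from above with the wrist camera.

>>> {"method": "arm_command", "body": {
  "moves": [
    [[-4, 41, -30, 0, 0, 0, 0], [-4, 41, -30, 0, 0, 0, 0], [-4, 41, -30, 0, 0, 0, 0], [-4, 41, -30, 0, 0, 0, 0], [-4, 41, -30, 0, 0, 0, 0], [-4, 41, -30, 0, 0, 0, 0], [-4, 41, -30, 0, 0, 0, 0], [-4, 41, -30, 0, 0, 0, 0], [-4, 41, -30, 0, 0, 0, 0], [-4, 41, -30, 0, 0, 0, 0], [-4, 41, -30, 0, 0, 0, 0], [-4, 41, -30, 0, 0, 0, 0]]
  ]
}}

```text
clock: 1.65
eef_pos: [0.5564, -0.0562, 0.2793]
tcp_rot: [0.393, 0.588, -0.394, 0.587]
wrist_force: [1.2, -0.6, 0.8]
opening: 0.0857
```

>>> {"method": "arm_command", "body": {
  "moves": [
    [[0, 0, 0, 0, 0, 0, 0], [0, 0, 0, 0, 0, 0, 0]]
  ]
}}

```text
clock: 1.9
eef_pos: [0.5556, -0.058, 0.2789]
tcp_rot: [0.393, 0.588, -0.394, 0.587]
wrist_force: [0.1, -1.2, -0.4]
opening: 0.0856
```

```bash
python3 - <<'E'
from h import *
import pickle
p=imaging.camera_params("wrist"); im=imaging.capture("wrist")
pickle.dump(p,open("w1.pkl","wb")); cv2.imwrite("pics/w1.png",im[:,:,::-1])
s=arm.state();print(s["eef_pos"],s["tcp_rot"],s["clock"])
c=proj("wrist",[.6,-.037,.138],p);print(c,proj("wrist",[.635,-.225,.085],p))
x,y=int(c[0]),int(c[1]);print(x-50,y-50);crop(im[:,:,::-1],x-50,y-50,100,100,6,"w1c.png")
E
```

```text
[ 0.55544419 -0.05850556  0.27901855] [ 0.39350951  0.58749182 -0.3939437   0.58720694] 1.95
[275.32383951 139.5582914 ] [439.63987469 174.85873741]
225 89
```

View pics/w1.png

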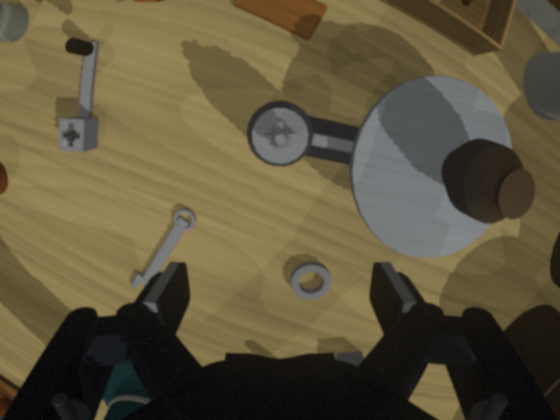

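View pics/w1c.png

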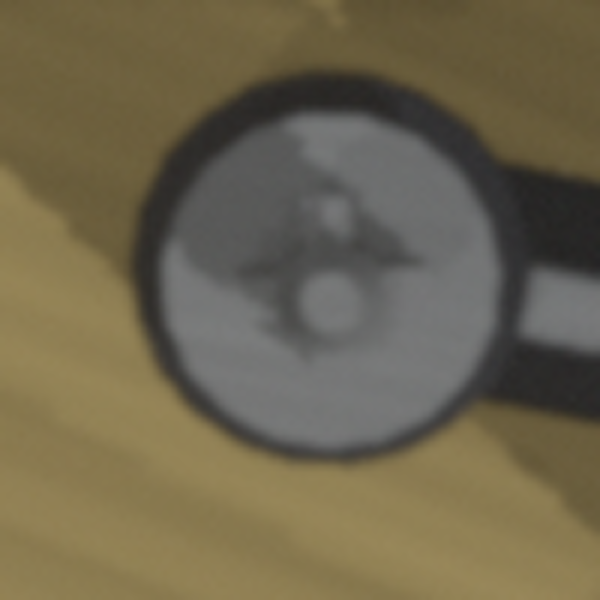

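The wrist view shows the collar disc at about (280,136) with the shaft tip at (280,139), the wheel at about (436,166), and lever B at about (77,133) with its handle at (78,46). I'll move the camera closer over the shaft to read the splines.

>>> {"method": "arm_command", "body": {
  "moves": [
    [[37, -8, 0, 0, 0, 0, 0], [37, -8, 0, 0, 0, 0, 0], [36, -9, 0, 0, 0, 0, 0], [0, 0, 0, 0, 0, 0, 0], [0, 0, 0, 0, 0, 0, 0]]
  ]
}}

```text
clock: 2.58
eef_pos: [0.5335, -0.0676, 0.1707]
tcp_rot: [0.394, 0.587, -0.393, 0.588]
wrist_force: [0.4, -0.4, 0.0]
opening: 0.0856
```

```bash
python3 - <<'E'
from h import *
import pickle
p=imaging.camera_params("wrist"); im=imaging.capture("wrist")
pickle.dump(p,open("w2.pkl","wb")); cv2.imwrite("pics/w2.png",im[:,:,::-1])
s=arm.state();print(s["eef_pos"],s["tcp_rot"],s["clock"])
c=proj("wrist",[.6,-.037,.138],p);print(c)
x,y=int(c[0]),int(c[1]);print(x-50,y-50)
g=im[y-50:y+50,x-50:x+50,::-1].astype(float)
g=np.clip((g-60)*2.2,0,255).astype(np.uint8); cv2.imwrite("pics/w2c.png",cv2.resize(g,None,fx=6,fy=6,interpolation=2))
# ellipses from first picture
p1=pickle.load(open("w1.pkl","rb")); a=cv2.imread("pics/w1.png")
E
```

```text
[ 0.53373049 -0.06738679  0.17093184] [ 0.39389161  0.58678224 -0.39321879  0.58814538] 2.625
[271.71551491 113.83452833]
221 63
```

View pics/w2c.png

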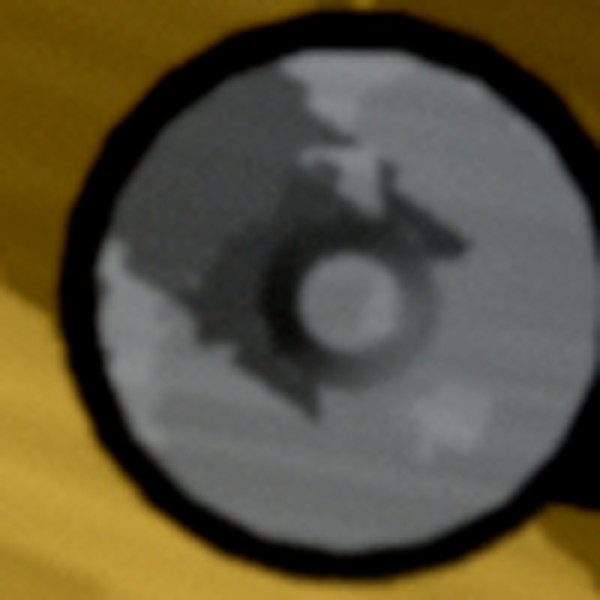

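View pics/w2.png

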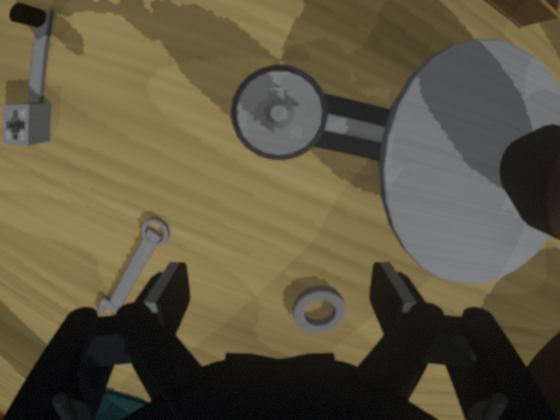

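```bash
python3 - <<'E'
from h import *
im=cv2.imread("pics/w2.png")
x0,y0=244,78
g=im[y0:y0+70,x0:x0+70]
big=cv2.resize(cv2.GaussianBlur(cv2.cvtColor(g,cv2.COLOR_BGR2GRAY),(0,0),.6),None,fx=10,fy=8.5*10/8.5,interpolation=2)
big=cv2.createCLAHE(6,(3,3)).apply(big)
cv2.imwrite("pics/w2d.png",cv2.resize(big,(590,590)))
s=cv2.imread("pics/scene0.png")[225:262,240:285]; d=cv2.imread("pics/side0.png")[172:205,262:307]
e=[cv2.createCLAHE(4,(2,2)).apply(cv2.resize(cv2.cvtColor(k,cv2.COLOR_BGR2GRAY),(400,400),interpolation=2)) for k in (s,d)]
cv2.imwrite("pics/sd.png",np.hstack(e))
E
```

```text
(no output)
```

View pics/w2d.png

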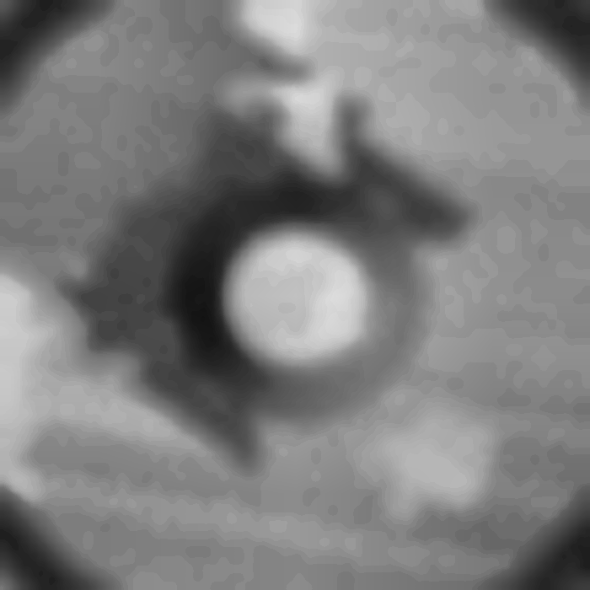

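View pics/sd.png

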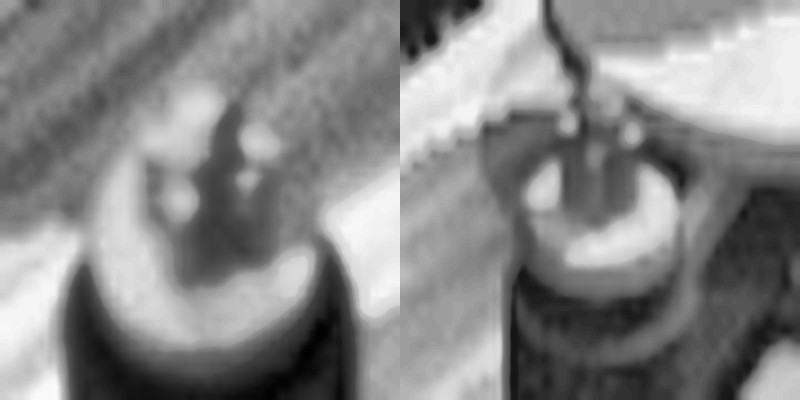

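```bash
cat > fit.py <<'E'
from h import *
import pickle
from scipy.optimize import least_squares
def circ(P,R):
    f=lambda q:np.hypot(P[:,0]-q[0],P[:,1]-q[1])-R
    r=least_squares(f,P.mean(0),loss="soft_l1",f_scale=.001); return r.x,np.sqrt(np.mean(f(r.x)**2))
for n in ("w1","w2"):
    im=cv2.imread(f"pics/{n}.png"); p=pickle.load(open(n+".pkl","rb"))
    hsv=cv2.cvtColor(im,cv2.COLOR_BGR2HSV)
    m=((hsv[...,1]<60)&(hsv[...,2]>65)).astype(np.uint8)
    m=cv2.morphologyEx(m,cv2.MORPH_OPEN,np.ones((3,3)))
    k,lab,st,ce=cv2.connectedComponentsWithStats(m)
    for i in range(1,k):
        if st[i,4]>600: print(n,i,st[i],ce[i])
    cc=proj("wrist",[.6,-.037,.1],p)
    for i in range(1,k):
        if st[i,4]<600: continue
        c,_=cv2.findContours((lab==i).astype(np.uint8),cv2.RETR_EXTERNAL,cv2.CHAIN_APPROX_NONE)
        c=max(c,key=cv2.contourArea)[:,0,:].astype(float)
        if np.hypot(*(ce[i]-cc))<25: z,R=.1,.028
        elif st[i,4]>8000 and ce[i][0]>300: z,R=.085,.11; h=cv2.convexHull(c.astype(np.float32))[:,0]; c=h[(h[:,0]<548)]
        else: continue
        P=np.array([plane("wrist",q,z,p)[:2] for q in c])
        print("   fit",z,circ(P,R))
E
python3 fit.py
```

```text
w1 1 [ 516    0   44   45 1048] [542.24618321  15.84351145]
w1 2 [  0   2  28  39 909] [11.95379538 21.74917492]
w1 3 [  59   41   40  111 2070] [ 82.30289855 110.90676329]
w1 6 [  311    75   201   183 19310] [417.6069912  162.65722424]
w1 7 [ 251  107   58   58 2640] [279.83522727 136.10833333]
w1 9 [ 132  209   64   79 1144] [165.82167832 246.89248252]
w1 10 [291 263  40  37 831] [310.26233454 280.71720818]
   fit 0.085 (array([ 0.64002953, -0.22417974]), np.float64(0.015853915829919983))
   fit 0.1 (array([ 0.60124899, -0.04076626]), np.float64(0.0005338413343430599))
w2 1 [   3   22   48  124 2904] [ 31.07059229 100.3880854 ]
w2 2 [  382    39   178   245 30750] [465.24790244 159.06452033]
w2 3 [ 236   71   87   85 5751] [279.09650496 112.72561294]
w2 4 [324 114  61  28 975] [353.37538462 127.53230769]
w2 5 [  97  218   72   96 1774] [135.01183766 265.10992108]
w2 6 [ 293  290   53   43 1206] [319.00165837 310.68739635]
   fit 0.085 (array([ 0.64063015, -0.22574568]), np.float64(0.0008948588709485259))
   fit 0.1 (array([ 0.6017159 , -0.04051812]), np.float64(0.0003361958793363957))
```

>>> {"method": "arm_command", "body": {
  "moves": [
    [[0, 5, -48, 0, 0, 0, 0], [0, 5, -48, 0, 0, 0, 0], [0, 6, -48, 0, 0, 0, 0], [0, 6, -48, 0, 0, 0, 0], [0, 6, -47, 0, 0, 0, 0], [0, 5, -47, 0, 0, 0, 0], [0, 0, 0, 0.14, 0, 0, 0], [0, 0, 0, 0, 0, 0, 0], [0, 0, 0, 0, 0, 0, 0]]
  ]
}}

```text
clock: 3.75
eef_pos: [0.4549, 0.2096, 0.1699]
tcp_rot: [0.433, 0.559, -0.433, 0.559]
wrist_force: [0.0, -0.3, 0.1]
opening: 0.0853
```

```bash
python3 - <<'E'
from h import *
import pickle
p=imaging.camera_params("wrist"); im=imaging.capture("wrist")
pickle.dump(p,open("w3.pkl","wb")); cv2.imwrite("pics/w3.png",im[:,:,::-1])
s=arm.state();print(s["eef_pos"],s["tcp_rot"],s["clock"],s["joint_positions"])
E
```

```text
[0.45479897 0.20948268 0.16977243] [ 0.43332601  0.55875284 -0.4329395   0.55909501] 3.8 [-0.09434436  0.30271683 -0.46581267  1.96655736  0.17083205  0.90934589
 -1.96577095]
```

View pics/w3.png

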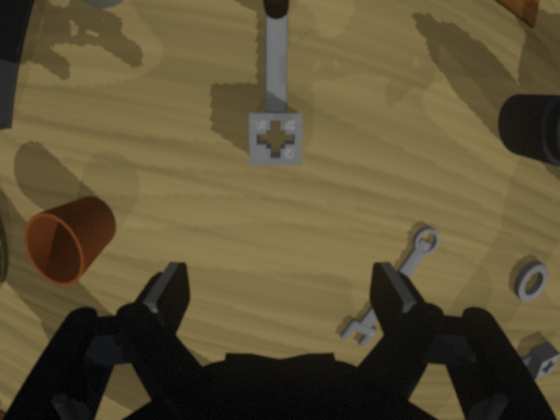

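The lever is centred: hub top at about (276,138), bore cross visible, arm running up to the handle at (276,5).

```bash
cat > hub.py <<'E'
from h import *
import pickle
p=pickle.load(open("w3.pkl","rb")); im=cv2.imread("pics/w3.png")
hsv=cv2.cvtColor(im,cv2.COLOR_BGR2HSV)
m=((hsv[...,1]<70)&(hsv[...,2]>75)).astype(np.uint8)[:, :]
m[:, :200]=0; m[:,340:]=0; m[260:]=0
m=cv2.morphologyEx(m,cv2.MORPH_CLOSE,np.ones((25,25)))
arm_=m.copy()
hb=cv2.morphologyEx(m,cv2.MORPH_OPEN,np.ones((35,35)))
c,_=cv2.findContours(hb,cv2.RETR_EXTERNAL,cv2.CHAIN_APPROX_NONE); c=max(c,key=cv2.contourArea)
r=cv2.minAreaRect(c); print(r)
B=cv2.boxPoints(r); W=np.array([plane("wrist",q,.04,p)[:2] for q in B]); print(W,"size",np.linalg.norm(W[1]-W[0]),np.linalg.norm(W[2]-W[1]))
C=W.mean(0); print("hub",C)
# bore: brown pixels inside the hub
inner=np.zeros_like(m);cv2.drawContours(inner,[c],-1,1,-1);inner=cv2.erode(inner,np.ones((9,9)))
bm=((hsv[...,1]>75)|(hsv[...,2]<75))&(inner>0)
ys,xs=np.nonzero(bm); print("bore px",xs.mean(),ys.mean(),len(xs),plane("wrist",(xs.mean(),ys.mean()),.04,p)[:2])
# arm centreline
pts=[]
for y in range(25,105,4):
    x=np.nonzero(arm_[y])[0]
    if len(x): pts.append(plane("wrist",((x.min()+x.max())/2,y),.01,p)[:2])
pts=np.array(pts); v=cv2.fitLine(pts.astype(np.float32),cv2.DIST_HUBER,0,.001,.001).ravel(); print("arm heading",np.arctan2(v[1],v[0]),v)
for a,b in ((0,1),(1,2)): d=W[b]-W[a]; print("edge",np.arctan2(d[1],d[0]))
d=C-v[2:4]; print("hub offset from arm line",d[0]*-v[1]+d[1]*v[0])
E
python3 hub.py
```

```text
((275.0, 138.5), (53.0, 52.0), 90.0)
[[0.52033285 0.25140983]
 [0.53099575 0.20968707]
 [0.48761312 0.19799542]
 [0.47661025 0.24079466]] size 0.043063742801708514 0.04493047779770626
hub [0.50388799 0.22497175]
bore px 275.0661417322835 139.1763779527559 635 [0.50339386 0.22475636]
arm heading 0.25101313 [0.96866125 0.24838547 0.5790448  0.24380483]
edge -1.3205861914450605
edge -2.8783462513141513
hub offset from arm line 0.000424987910119308
```

>>> {"method": "arm_command", "body": {
  "moves": [
    [[0, 26, -1.5, 0, 0, 0, 0], [0, 25, -1.5, 0, 0, 0, 0], [40, 0, 0, 0, 0, 0, 0], [40, 0, 0, 0, 0, 0, 0], [40, 0, 0, 0, 0, 0, 0], [25, 0, 0, 0, 0, 0, 0], [12, 0, 0, 0, 0, 0, 0], [6, 0, 0, 0, 0, 0, 0], [0, 0, 0, 0, 0, 0, 0]]
  ]
}}

```text
clock: 4.92
eef_pos: [0.5033, 0.2255, 0.0067]
tcp_rot: [0.434, 0.559, -0.433, 0.559]
wrist_force: [0.9, 0.7, 0.0]
opening: 0.0856
```

>>> {"method": "arm_command", "body": {
  "moves": [
    [[0, 0, 0, 0, 0, 0, 90], [0, 0, 0, 0, 0, 0, 130], [0, 0, 0, 0, 0, 0, 255], [0, 0, 0, 0, 0, 0, 255], [0, 0, 0, 0, 0, 0, 255], [0, 0, 0, 0, 0, 0, 255], [0, 0, 0, 0, 0, 0, 255]]
  ],
  "force": 50
}}

```text
clock: 5.8
eef_pos: [0.5032, 0.2256, 0.0069]
tcp_rot: [0.434, 0.558, -0.433, 0.559]
wrist_force: [-2.0, -0.4, 8.7]
opening: 0.0435
```

>>> {"method": "arm_command", "body": {
  "moves": [
    [[-10, 0, 0, 0, 0, 0, 255], [-30, 0, 0, 0, 0, 0, 255], [-45, 0, 0, 0, 0, 0, 255], [-45, 0, 0, 0, 0, 0, 255], [-45, 0, 0, 0, 0, 0, 255], [-10, 0, 0, 0, 0, 0, 255], [0, 4, 40, 0, 0, 0, 255], [0, 4, 40, 0, 0, 0, 255], [0, 4, 40, 0, 0, 0, 255], [0, 4, 40, 0, 0, 0, 255], [0, 4, 40, 0, 0, 0, 255], [0, 4, 40, 0, 0, 0, 255]]
  ],
  "force": 70
}}

```text
clock: 7.3
eef_pos: [0.5853, -0.0024, 0.1901]
tcp_rot: [0.433, 0.559, -0.434, 0.558]
wrist_force: [0.5, 1.5, -4.8]
opening: 0.043
```

>>> {"method": "arm_command", "body": {
  "moves": [
    [[0, 4, 30, 0, 0, 0, 255], [0, 1, 12, 0, 0, 0, 255], [0, 0, 0, 0, 0, 0, 255], [0, 0, 0, 0, 0, 0, 255], [0, 0, 0, 0, 0, 0, 255]]
  ]
}}

```text
clock: 7.92
eef_pos: [0.6008, -0.0394, 0.1913]
tcp_rot: [0.433, 0.559, -0.433, 0.559]
wrist_force: [0.6, 0.6, -4.9]
opening: 0.0426
```

```bash
python3 - <<'E'
from h import *
from scipy.spatial.transform import Rotation as R
import pickle
p=imaging.camera_params("wrist"); im=imaging.capture("wrist"); sd=imaging.capture("side"); sc=imaging.capture("scene")
pickle.dump(p,open("w4.pkl","wb")); cv2.imwrite("pics/w4.png",im[:,:,::-1]); cv2.imwrite("pics/side4.png",sd[:,:,::-1]); cv2.imwrite("pics/scene4.png",sc[:,:,::-1])
s=arm.state();M=R.from_quat(s["tcp_rot"]).as_matrix();print(s["eef_pos"],s["wrist_force"],s["opening"],s["clock"],s["joint_positions"],"yheading",np.arctan2(M[1,1],M[0,1]),M[2])
e=np.array([.6015,-.0406,0])-s["eef_pos"]; print("to shaft in tool mm",1000*M.T@e)
a=cv2.resize(sd[120:230,230:380,::-1],None,fx=5.3,fy=5.3,interpolation=2); cv2.imwrite("pics/side4c.png",a)
E
```

```text
[ 0.60094023 -0.03999533  0.1913178 ] [-0.37406305  0.32537763 -4.11325715] 0.04296974159757214 8.075 [ 0.2848845   0.43912527 -0.35125418  1.70260612  0.17135209  1.03017396
 -1.44349202] yheading 0.2515169961327796 [-9.99999996e-01 -7.04496256e-06 -9.01572075e-05]
to shaft in tool mm [191.31773353   0.39301767   0.74220909]
```

View pics/w4.png

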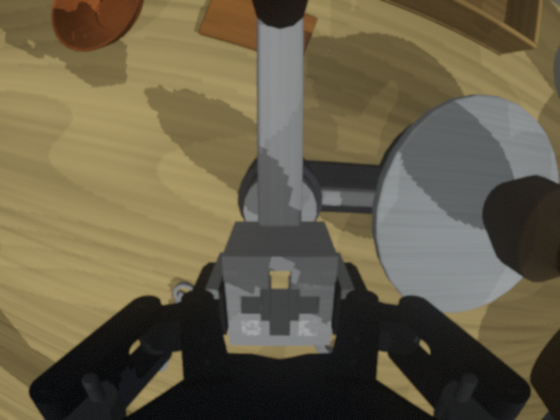

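View pics/side4c.png

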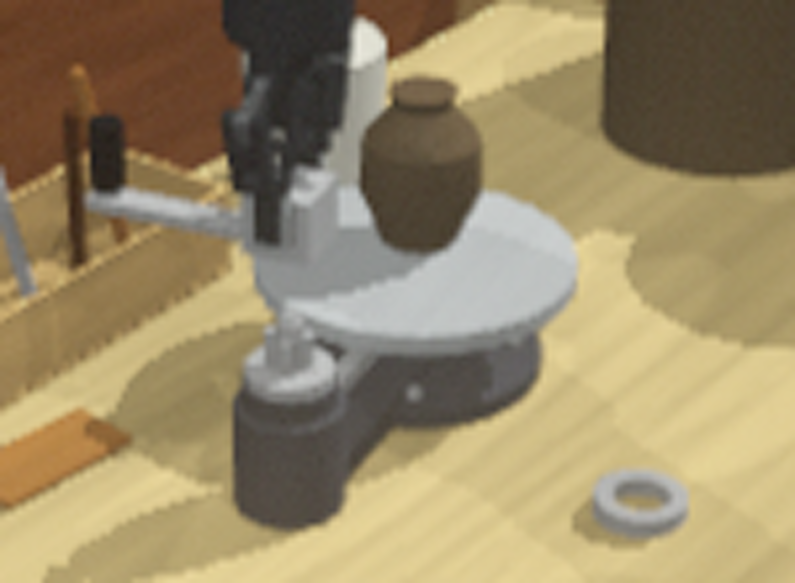

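View pics/scene4.png

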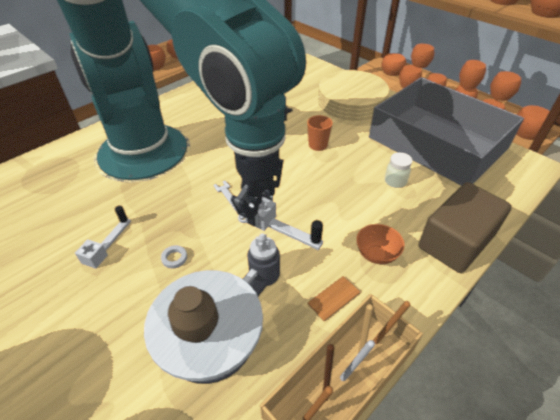

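```bash
python3 - <<'E'
from h import *
import pickle
p=pickle.load(open("w4.pkl","rb")); t=np.array([.60094,-.04,.1913])
ztop=t[2]-.0069+.04
R2=np.array([[.9686,.2487],[.2487,-.9686]]) # tool y, tool z headings rows
print("TCP axis at hub top px",proj("wrist",[t[0],t[1],ztop],p))
for q in ((280,305),(280,302),(280,308)): print(q,1000*R2@(plane("wrist",q,ztop,p)[:2]-t[:2]))
im=cv2.imread("pics/w4.png"); crop(im,200,210,160,150,5,"w4c.png")
E
```

```text
TCP axis at hub top px [278.41595611 306.02726031]
(280, 305) [0.50982603 0.63667069]
(280, 302) [1.98404346 0.63412107]
(280, 308) [-0.98314975  0.63926707]
```

View pics/w4c.png

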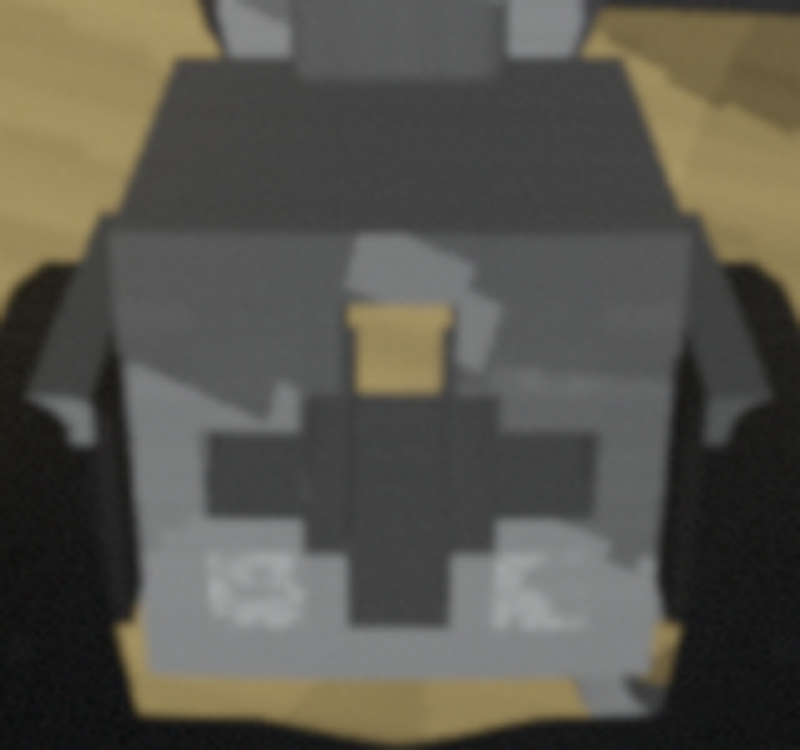

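>>> {"method": "arm_command", "body": {
  "moves": [
    [[15, 0, 0, 0, 0, 0, 255], [15, 0, 0, 0, 0, 0, 255], [8, 0, 0, 0, 0, 0, 255], [3, 0, 0, 0, 0, 0, 255], [1, 0, 0, 0, 0, 0, 255], [1, 0, 0, 0, 0, 0, 255], [1, 0, 0, 0, 0, 0, 255], [1, 0, 0, 0, 0, 0, 255], [1, 0, 0, 0, 0, 0, 255]]
  ]
}}

```text
clock: 9.2
eef_pos: [0.6011, -0.0405, 0.1453]
tcp_rot: [0.434, 0.559, -0.434, 0.559]
wrist_force: [0.3, 0.0, -4.3]
opening: 0.0432
```

>>> {"method": "arm_command", "body": {
  "moves": [
    [[1.2, 0, 0, 0, 0, 0, 255], [1.2, 0, 0, 0, 0, 0, 255], [1.2, 0, 0, 0, 0, 0, 255], [1.2, 0, 0, 0, 0, 0, 255], [1.2, 0, 0, 0, 0, 0, 255]]
  ]
}}

```text
clock: 9.82
eef_pos: [0.601, -0.0405, 0.1392]
tcp_rot: [0.434, 0.559, -0.434, 0.559]
wrist_force: [0.1, -0.2, -5.4]
opening: 0.0429
```

>>> {"method": "arm_command", "body": {
  "moves": [
    [[1.2, 0, 0, 0, 0, 0, 255], [1.2, 0, 0, 0, 0, 0, 255], [1.2, 0, 0, 0, 0, 0, 255], [1.2, 0, 0, 0, 0, 0, 255], [1, 0, 0, 0, 0, 0, 255]]
  ]
}}

```text
clock: 10.45
eef_pos: [0.6011, -0.0404, 0.1334]
tcp_rot: [0.434, 0.559, -0.433, 0.559]
wrist_force: [0.6, 1.0, -4.3]
opening: 0.0431
```

>>> {"method": "arm_command", "body": {
  "moves": [
    [[1, 0, 0, 0, 0, 0, 255], [0.8, 0, 0, 0, 0, 0, 255]]
  ]
}}

```text
clock: 10.7
eef_pos: [0.6011, -0.0404, 0.1317]
tcp_rot: [0.434, 0.559, -0.433, 0.559]
wrist_force: [0.9, 3.0, -3.8]
opening: 0.0427
```

>>> {"method": "arm_command", "body": {
  "moves": [
    [[0.8, 0, 0, 0, 0, 0, 255], [0, 0, 0, 0, 0, 0, 255]]
  ]
}}

```text
clock: 10.95
eef_pos: [0.6011, -0.0404, 0.131]
tcp_rot: [0.434, 0.559, -0.433, 0.559]
wrist_force: [0.9, 2.4, -1.8]
opening: 0.0433
```

>>> {"method": "arm_command", "body": {
  "moves": [
    [[0.6, 0, 0, 0, 0, 0, 255], [0, 0, 0, 0, 0, 0, 255]]
  ]
}}

```text
clock: 11.2
eef_pos: [0.6012, -0.0404, 0.1308]
tcp_rot: [0.434, 0.558, -0.433, 0.559]
wrist_force: [-2.0, 2.4, 5.9]
opening: 0.0427
```

>>> {"method": "arm_command", "body": {
  "moves": [
    [[0.4, 0, 0, 0, 0, 0, 255], [0, 0, 0, 0, 0, 0, 255]]
  ]
}}

```text
clock: 11.45
eef_pos: [0.6013, -0.0404, 0.1307]
tcp_rot: [0.434, 0.558, -0.433, 0.559]
wrist_force: [-4.3, 2.4, 10.4]
opening: 0.043
```

>>> {"method": "arm_command", "body": {
  "moves": [
    [[0, 0, 0, -0.025, 0, 0, 255], [0, 0, 0, -0.025, 0, 0, 255], [0, 0, 0, -0.025, 0, 0, 255], [0, 0, 0, -0.025, 0, 0, 255]]
  ]
}}

```text
clock: 11.95
eef_pos: [0.6018, -0.0406, 0.1306]
tcp_rot: [0.405, 0.579, -0.405, 0.58]
wrist_force: [2.1, 1.1, 4.2]
opening: 0.0433
```

>>> {"method": "arm_command", "body": {
  "moves": [
    [[0.3, 0, 0, -0.025, 0, 0, 255], [0, 0, 0, -0.025, 0, 0, 255], [0, 0, 0, -0.025, 0, 0, 255], [0, 0, 0, 0, 0, 0, 255]]
  ]
}}

```text
clock: 12.45
eef_pos: [0.6009, -0.0403, 0.1294]
tcp_rot: [0.383, 0.595, -0.383, 0.594]
wrist_force: [3.4, 3.0, -2.0]
opening: 0.0429
```

>>> {"method": "arm_command", "body": {
  "moves": [
    [[0.6, 0, 0, -0.02, 0, 0, 255], [0.6, 0, 0, -0.02, 0, 0, 255], [0.6, 0, 0, 0, 0, 0, 255], [0, 0, 0, 0, 0, 0, 255]]
  ]
}}

```text
clock: 12.95
eef_pos: [0.601, -0.0403, 0.1276]
tcp_rot: [0.371, 0.602, -0.371, 0.602]
wrist_force: [2.9, 4.0, -2.7]
opening: 0.0433
```

```bash
cat > s.py <<'E'
from h import *
from scipy.spatial.transform import Rotation as R
np.set_printoptions(precision=3,suppress=True)
s=arm.state();M=R.from_quat(s["tcp_rot"]).as_matrix()
print(s["eef_pos"],s["wrist_force"],s["torque"],s["opening"],s["clock"],"head",np.arctan2(M[1,1],M[0,1]),"q7",s["joint_positions"][6],"tilt",M[2])
E
python3 s.py
```

```text
[ 0.601 -0.04   0.128] [ 2.901  4.001 -2.696] [ 0.978 -0.709 -0.079] 0.043252608132696845 12.95 head 0.46663819037470305 q7 -1.2784238437881004 tilt [-1. -0. -0.]
```

>>> {"method": "arm_command", "body": {
  "moves": [
    [[1.2, 0, 0, 0, 0, 0, 255], [1.2, 0, 0, 0, 0, 0, 255], [1.2, 0, 0, 0, 0, 0, 255], [1.2, 0, 0, 0, 0, 0, 255], [1.2, 0, 0, 0, 0, 0, 255], [1.2, 0, 0, 0, 0, 0, 255]]
  ]
}}

```text
clock: 13.7
eef_pos: [0.601, -0.0403, 0.1205]
tcp_rot: [0.371, 0.602, -0.371, 0.602]
wrist_force: [2.6, 5.2, -1.3]
opening: 0.0432
```

>>> {"method": "arm_command", "body": {
  "moves": [
    [[1.2, 0, 0, 0, 0, 0, 255], [1.2, 0, 0, 0, 0, 0, 255], [1.2, 0, 0, 0, 0, 0, 255], [1.2, 0, 0, 0, 0, 0, 255], [1.2, 0, 0, 0, 0, 0, 255], [1.2, 0, 0, 0, 0, 0, 255]]
  ]
}}

```text
clock: 14.45
eef_pos: [0.601, -0.0403, 0.1133]
tcp_rot: [0.371, 0.602, -0.371, 0.602]
wrist_force: [3.1, 4.7, -0.7]
opening: 0.043
```

>>> {"method": "arm_command", "body": {
  "moves": [
    [[1.2, 0, 0, 0, 0, 0, 255], [1.2, 0, 0, 0, 0, 0, 255], [1.2, 0, 0, 0, 0, 0, 255], [1, 0, 0, 0, 0, 0, 255], [0, 0, 0, 0, 0, 0, 255]]
  ]
}}

```text
clock: 15.08
eef_pos: [0.601, -0.0402, 0.1086]
tcp_rot: [0.371, 0.602, -0.371, 0.602]
wrist_force: [3.6, 5.0, -3.4]
opening: 0.0428
```

>>> {"method": "arm_command", "body": {
  "moves": [
    [[0.8, 0, 0, 0, 0, 0, 255], [0.8, 0, 0, 0, 0, 0, 255], [0.6, 0, 0, 0, 0, 0, 255], [0, 0, 0, 0, 0, 0, 255]]
  ]
}}

```text
clock: 15.58
eef_pos: [0.601, -0.0402, 0.1071]
tcp_rot: [0.371, 0.602, -0.371, 0.602]
wrist_force: [-2.4, 5.1, 8.0]
opening: 0.043
```

>>> {"method": "arm_command", "body": {
  "moves": [
    [[0.6, 0, 0, 0, 0, 0, 255], [0.4, 0, 0, 0, 0, 0, 255], [0, 0, 0, 0, 0, 0, 255]]
  ]
}}

```text
clock: 15.95
eef_pos: [0.6011, -0.0402, 0.107]
tcp_rot: [0.371, 0.602, -0.371, 0.602]
wrist_force: [-9.6, 5.4, 25.1]
opening: 0.043
```

>>> {"method": "arm_command", "body": {
  "moves": [
    [[-1.5, 0, 0, -0.03, 0, 0, 255], [0, 0, 0, -0.06, 0, 0, 255], [0, 0, 0, -0.08, 0, 0, 255], [0, 0, 0, -0.08, 0, 0, 255], [0, 0, 0, -0.08, 0, 0, 255], [0, 0, 0, -0.08, 0, 0, 255]]
  ],
  "force": 90
}}

```text
clock: 16.7
eef_pos: [0.6014, -0.0395, 0.1072]
tcp_rot: [0.24, 0.665, -0.239, 0.665]
wrist_force: [3.9, 9.1, -0.6]
opening: 0.043
```

```bash
python3 s.py
```

```text
[ 0.601 -0.04   0.107] [ 3.921  9.071 -0.648] [ 1.903 -0.769 -0.685] 0.04300716222845078 16.7 head 0.8790506071968198 q7 -0.9283549043324912 tilt [-1.     0.001 -0.   ]
```

>>> {"method": "arm_command", "body": {
  "moves": [
    [[0, 0, 0, -0.1, 0, 0, 255], [0, 0, 0, -0.1, 0, 0, 255], [0, 0, 0, -0.1, 0, 0, 255], [0, 0, 0, -0.1, 0, 0, 255], [0, 0, 0, -0.1, 0, 0, 255], [0, 0, 0, -0.1, 0, 0, 255], [0, 0, 0, -0.08, 0, 0, 255]]
  ]
}}

```text
clock: 17.58
eef_pos: [0.6014, -0.0394, 0.1072]
tcp_rot: [0.005, 0.707, -0.003, 0.707]
wrist_force: [3.4, 8.7, -1.3]
opening: 0.0429
```

```bash
python3 s.py
```

```text
[ 0.601 -0.039  0.107] [ 3.427  8.728 -1.27 ] [ 1.965 -0.838 -0.659] 0.04292003938974654 17.575 head 1.5594716409897749 q7 -0.3339931968669131 tilt [-1.     0.002  0.001]
```

Remaining to the stop is about 0.22 rad plus play, so I'll go slower.

>>> {"method": "arm_command", "body": {
  "moves": [
    [[0, 0, 0, -0.05, 0, 0, 255], [0, 0, 0, -0.05, 0, 0, 255], [0, 0, 0, -0.05, 0, 0, 255], [0, 0, 0, -0.04, 0, 0, 255], [0, 0, 0, 0, 0, 0, 255]]
  ]
}}

```text
clock: 18.2
eef_pos: [0.6013, -0.0395, 0.1072]
tcp_rot: [-0.062, 0.704, 0.063, 0.705]
wrist_force: [3.2, 9.7, -0.9]
opening: 0.0427
```

```bash
python3 s.py
```

```text
[ 0.601 -0.039  0.107] [ 3.181  9.668 -0.903] [ 1.962 -0.802 -0.348] 0.04270201541567681 18.2 head 1.7472818854151995 q7 -0.17010167088532452 tilt [-1.     0.001  0.001]
```

>>> {"method": "arm_command", "body": {
  "moves": [
    [[0, 0, 0, -0.03, 0, 0, 255], [0, 0, 0, -0.03, 0, 0, 255], [0, 0, 0, 0, 0, 0, 255]]
  ]
}}

```text
clock: 18.58
eef_pos: [0.6014, -0.0395, 0.1072]
tcp_rot: [-0.083, 0.702, 0.084, 0.703]
wrist_force: [3.2, 9.3, 0.1]
opening: 0.0432
```

```bash
python3 s.py
```

```text
[ 0.601 -0.039  0.107] [3.242 9.282 0.07 ] [ 1.988 -0.759 -0.438] 0.04322324017286044 18.575 head 1.8070748970371862 q7 -0.11793935012954561 tilt [-1.     0.001  0.001]
```

>>> {"method": "arm_command", "body": {
  "moves": [
    [[0, 0, 0, -0.03, 0, 0, 255], [0, 0, 0, -0.02, 0, 0, 255], [0, 0, 0, 0, 0, 0, 255]]
  ]
}}

```text
clock: 18.95
eef_pos: [0.6013, -0.0394, 0.1072]
tcp_rot: [-0.1, 0.7, 0.101, 0.7]
wrist_force: [3.7, 9.9, -0.4]
opening: 0.0428
```

```bash
python3 s.py
```

```text
[ 0.601 -0.039  0.107] [ 3.679  9.898 -0.432] [ 2.047 -0.859 -0.687] 0.04284186722563967 18.95 head 1.856647380858774 q7 -0.07460816914757082 tilt [-1.     0.001  0.001]
```

>>> {"method": "arm_command", "body": {
  "moves": [
    [[0, 0, 0, -0.02, 0, 0, 255], [0, 0, 0, -0.02, 0, 0, 255], [0, 0, 0, 0, 0, 0, 255]]
  ]
}}

```text
clock: 19.32
eef_pos: [0.6013, -0.0394, 0.1072]
tcp_rot: [-0.113, 0.698, 0.115, 0.698]
wrist_force: [3.7, 11.3, -0.3]
opening: 0.0427
```

```bash
python3 s.py
```

```text
[ 0.601 -0.039  0.107] [ 3.668 11.342 -0.252] [ 2.37  -0.751 -2.684] 0.04266075912179682 19.325 head 1.8944037767378477 q7 -0.04100662462917559 tilt [-1.     0.002  0.001]
```

>>> {"method": "arm_command", "body": {
  "moves": [
    [[0, 0, 0, 0.035, 0, 0, 255], [0, 0, 0, 0, 0, 0, 255]]
  ]
}}

```text
clock: 19.58
eef_pos: [0.6013, -0.0394, 0.1072]
tcp_rot: [-0.102, 0.699, 0.103, 0.7]
wrist_force: [3.8, 8.9, -0.6]
opening: 0.0429
```

```bash
python3 s.py
```

```text
[ 0.601 -0.039  0.107] [ 3.774  8.876 -0.63 ] [ 2.026 -0.821 -0.749] 0.04291583625502293 19.575 head 1.8608494220268514 q7 -0.07103195058250236 tilt [-1.     0.001  0.001]
```

>>> {"method": "arm_command", "body": {
  "moves": [
    [[0, 0, 0, 0, 0, 0, 120], [0, 0, 0, 0, 0, 0, 60], [0, 0, 0, 0, 0, 0, 0], [0, 0, 0, 0, 0, 0, 0], [0, 0, 0, 0, 0, 0, 0]]
  ]
}}

```text
clock: 20.2
eef_pos: [0.601, -0.0406, 0.1071]
tcp_rot: [-0.102, 0.7, 0.102, 0.7]
wrist_force: [0.6, 0.5, -0.4]
opening: 0.0857
```

>>> {"method": "arm_command", "body": {
  "moves": [
    [[-8, 0, 0, 0, 0, 0, 0], [-20, 0, 0, 0, 0, 0, 0], [-40, 0, 0, 0, 0, 0, 0], [-40, 0, 0, 0, 0, 0, 0], [-30, 0, 0, 0, 0, 0, 0], [0, -40, 0, 0, 0, 0, 0], [0, 0, 0, 0, 0, 0, 0], [0, 0, 0, 0, 0, 0, 0]]
  ]
}}

```text
clock: 21.2
eef_pos: [0.6124, -0.0784, 0.2459]
tcp_rot: [-0.102, 0.7, 0.102, 0.7]
wrist_force: [-0.0, -0.4, -0.1]
opening: 0.0856
```

```bash
python3 s.py; python3 - <<'E'
from h import *
import pickle
p=imaging.camera_params("wrist"); im=imaging.capture("wrist"); sd=imaging.capture("side")
pickle.dump(p,open("w5.pkl","wb")); cv2.imwrite("pics/w5.png",im[:,:,::-1])
cv2.imwrite("pics/side5.png",sd[:,:,::-1]);cv2.imwrite("pics/side5c.png",cv2.resize(sd[120:230,230:380,::-1],None,fx=5.3,fy=5.3,interpolation=2))
E
```

```text
[ 0.612 -0.078  0.246] [-0.045 -0.369 -0.056] [ 0.039  0.018 -0.022] 0.08555423364690316 21.2 head 1.860990635323439 q7 0.08639215749355597 tilt [-1.     0.     0.001]
```

View pics/w5.png

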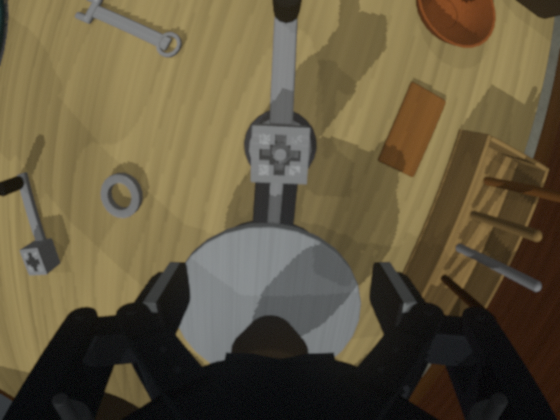

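View pics/side5c.png

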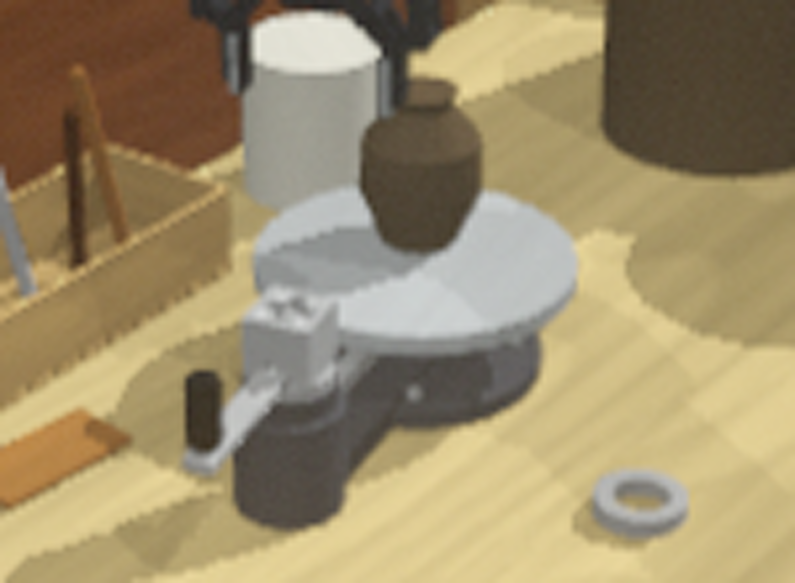

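```bash
python3 - <<'E'
from h import *
import pickle
p=pickle.load(open("w5.pkl","rb")); im=cv2.imread("pics/w5.png"); hsv=cv2.cvtColor(im,cv2.COLOR_BGR2HSV)
m=((hsv[...,1]<70)&(hsv[...,2]>75)).astype(np.uint8)
pts=[]
for y in range(25,115,4):
    x=np.nonzero(m[y,255:320])[0]+255
    if len(x)>10: pts.append(plane("wrist",((x.min()+x.max())/2,y),.11,p)[:2])
v=cv2.fitLine(np.array(pts,np.float32),cv2.DIST_HUBER,0,.001,.001).ravel(); print("arm heading",np.arctan2(v[1],v[0]),len(pts))
h=plane("wrist",(280,155),.14,p)[:2]; print("hub",h, "away heading",np.arctan2(.1851,-.039))
crop(im,235,110,95,90,6,"w5c.png")
E
```

```text
arm heading -1.3237915 23
hub [ 0.60199386 -0.04063585] away heading 1.778455911882571
```

View pics/w5c.png

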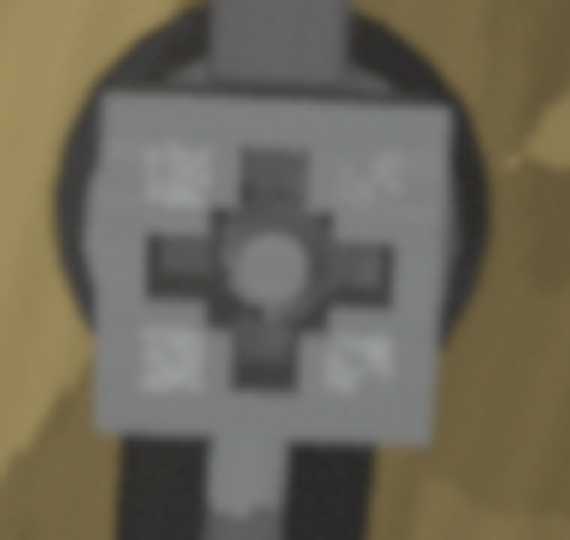

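```bash
python3 - <<'E'
from h import *
im=imaging.capture("scene"); cv2.imwrite("pics/scene6.png",im[:,:,::-1])
E
```

```text
(no output)
```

View pics/scene6.png

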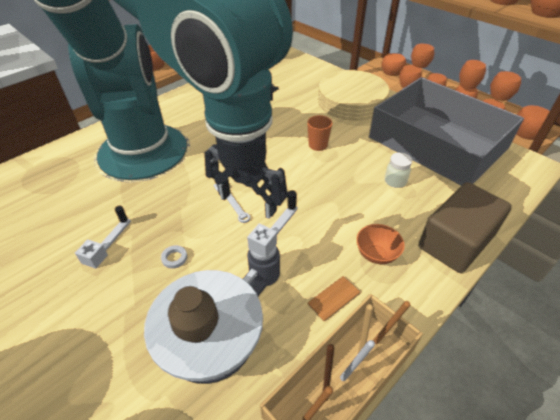

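The lever is seated at (262,243) with its handle at (291,200), pointing away from the wheel. The other objects are where they started and the gripper is clear.

```bash
python3 -c "
from cell import arm
print(arm.job_done(), arm.state()['clock'])"
```

```text
the job is handed in; nothing more can be done
the job is handed in; nothing more can be done
```

The lever is fully home on the brake shaft and swung anticlockwise to the stop. I let go, moved the gripper clear and handed the job in at about 21 s.

- **Choice and fit:** I took the lever farthest to the robot's left. I pressed with about 15 N or less while turning it, and the splines entered about 0.26 rad from the turntable's +x. That is inside the possible start range, which fits only one tooth. The lever seated with its underside on the collar, with about 25–30 N of seating force after the splines were in.
- **Swing:** Turning torque stayed near 0.65 N m while it moved and rose to 2.7 N m at the end, so I took that as the stop.
- **Last checks:** The hub sits on the collar, and in the last scene picture the pots and other things look unmoved.
- **Small disagreement:** The arm heading measured 1.818 rad, against 1.778 rad for straight away from the wheel head. That 0.04 rad is within the 0.06 rad spline play. The gripper's own heading was 1.861 rad when I let go, so the lever either slipped slightly in the grip or settled within the play.

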